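# Draw the locating plug out of the sloping weld fixture

### The job

Take the T-handled puller from its stand and, with its flat tip in the slot of the keeper on the sloping fixture, turn the keeper anticlockwise nearly a quarter turn, so that its tab is well clear of the plug. Then screw the puller nearly a quarter turn clockwise into the plug, draw the plug straight out along its sloping axis and set it down upright in the middle of the tray, without dropping it. Leave the puller screwed into the plug, the keeper open and the other things on the bench where they are.

Things in the scene. Friction and masses are not known exactly. Their poses are not given: they have to be found in the camera images.
- puller_grip (a point): Centre of the puller's dark steel T-handle, a flat-sided bar 58 mm long (its x), 18 mm thick (its y: grip across this) and 34 mm high (its z). z points from the tip up to the handle; the tip is 102 mm below this point. Loose, about 0.16 kg; it starts upright in its stand.
- puller_tip (a point): Centre of the end face of the puller's tip, axes as puller_grip. A round steel rod, 16 mm across and 78 mm long, hangs below the handle; under it the tip is a flat cross-blade (two thread lugs) 26 mm long along x, 7 mm thick (y), 7 mm high, its last 3 mm narrowed to 24 x 5 mm. Same after a half turn.
- stand: Fixed plywood block 75 x 65 x 50 mm on a steel foot 110 x 100 x 4 mm, origin under its centre, z up. Its pocket, 29.5 mm (x) by 19 mm (y) and 42 mm deep, holds the puller upright, blade along x, tip 8 mm above the bench: lift 45 mm straight up to free it.
- fixture: Fixed steel fixture, origin on the bench under its middle, z up. A block 180 x 120 x 50 mm slopes at 30 degrees, its face rising towards the fixture's +x; the face's outward normal leans 30 degrees from vertical towards its -x (to the robot's right). Mid-face 96.5 mm, high edge 142 mm above the bench; plug centre 32 mm up the slope from it, keeper pivot 24 mm down the slope.
- keeper_slot (a point): Centre of the slot's mouth in the keeper, a dark steel boss 40 x 36 mm, top 18 mm above the sloping face. z: outward normal and pivot axis. Slot 28.5 mm long along x, 10 mm wide, 8 mm deep; the puller's blade goes in 7 mm, until its rod meets the boss. A tab 16 mm wide reaches 35 mm from the pivot along +x and holds the plug's flange down.
- keeper (a joint): Angle of the keeper, rad, about the outward normal: 0 = tab pointing at the plug, growing anticlockwise seen from outside, stop at 1.6. Starts between 0 and 0.25, stiff (0.08 N m), stays where left. Above 1.0 the tab is clear of the plug.
- plug_mouth (a point): Centre of the mouth in the top of the steel plug's flange (48 x 48 mm, 6 mm thick). z: out along the plug's axis, the sloping normal while seated. Mouth: 18 mm square bore crossed by a slot 28.4 mm long (y), 10 mm wide; 14 mm deep, then a wider chamber with its floor 25.5 mm below the mouth. 0.4 to 0.7 kg, loose; flat foot 48 mm below this point.
- plug: The same plug; origin on its axis, 6 mm below plug_mouth, same axes; flange underside rests on the face. Square shank 36 mm wide, 42 mm deep in a 38.5 mm hole: it cannot turn, and is free when drawn 45 mm along its axis.
- puller: The same puller; origin at puller_tip. Its quarter-turn thread in the plug: blade along the slot (plug y), push in until it bottoms 25.5 mm deep, turn clockwise seen from outside to the stop at about 95 degrees (the other way is blocked). Beyond 60 degrees the lugs are caught under sloping ramps; about 2 mm of axial play before they take the pull.
- tray_in (a point): Centre of the inner floor of the fixed aluminium tray, 162 x 162 mm inside, walls 28 mm high and 4 mm thick, floor 4 mm above the bench; z up, axes along its walls.
- pipe_ring: Bystander: loose steel pipe ring 68 mm across, 22 mm high, lying flat; origin under its centre.
- wrench: Bystander: loose steel open spanner 170 mm long lying along its x.
- vblock: Bystander: loose steel V-block, 40 x 40 mm and 30 mm high; origin under its centre.
Not all that is in view belongs to the job. What is shaped like the puller but pink or turquoise is not meant.

How it is judged:
By the outcome, as a careful person would: the job done as asked, in the order asked, and still so for the second after the job is handed in, with the robot touching nothing.
It also fails if it takes over 64 s, if anything falls off the work surface, if the arm or the gripper's body presses on something with over 40 N, if the wrist force passes 120 N, or if a joint passes its speed limit or range.

### The arm

A 7-joint arm with a two-finger parallel gripper is mounted at the origin on the work surface. World frame = base frame: x ahead of the robot, y to its left, z up, the work surface at z = 0. Lengths are in mm, angles in rad, forces in N, time in s.
With the tool pointing down it reaches from about 400 to 875 mm from the base axis. Payload 4.4 kg.
Tool frame: the origin (TCP) lies at the very end of the fingers, on their centre line; the grasp point (between the pads) lies 19 mm behind it; z points along the fingers, y is the direction in which the jaws open and shut (so a half turn about z gives the same grasp; the last joint's range is limited). The gripper opens to 85 mm and grips with 20 to 120 N. Pads are 22 mm wide; open, the fingers measure 114 mm over their backs; the gripper's body (76 mm by 85 mm) begins 54 mm behind the grasp point. The pads swing forward as they close: fully open they stand 13 mm farther back than shut.
Start: joints at [-1.268, 0.628, 0.038, 1.517, -0.027, 0.996, -0.02], TCP at [234.3, 606.318, 231.313] pointing down, gripper open.
Joint ranges: [-3.06, 3.06], [-0.37, 2.12], [-1.25, 1.32], [0.18, 2.47], [-1.1, 4.24], [0.23, 1.98], [-2.94, 2.94]. Speed limits (rad/s): [2.57, 2.57, 3.14, 3.14, 3.14, 3.14, 3.14].

### API

Orientations are given as [roll, pitch, yaw] about the fixed x, y, z axes, in that order (R = Rz(yaw) Ry(pitch) Rx(roll)).
In Python, from cell import ctrl gives the robot as it stands. The module is installed in compiled form; this text tells all that it offers.
- The arm moves only by the shell command python3 -m jog 'ROWS'. ROWS is text: rows parted by semicolons, each of 7 numbers parted by spaces: the shift along the tool's x, y, z in mm, then the turn, a rotation vector about the tool's x, y, z in degrees, then the opening, from -1 (shut) to 1 (fully open). In form: x y z wx wy wz claw; .... A call has 1 to 8 rows; each row is the pose to reach, as a shift and turn from the pose commanded when the call began, along the tool's axes at that moment; what a row does not reach only later rows make up. A row lasts 1/8 s, in which the tool goes at most 62.5 mm and 10.7 degrees, less where a joint would pass 70% of its speed; a pose out of reach is approached as far as the arm can. A call with a gripper value outside its range is refused whole. The fingers move at their own pace and stop on an object; the grip force is fixed at half the most. Time passes only in rows, so rows that repeat a pose let the fingers close. It gives the time, the measured TCP pose, the force and the opening at its end, in the units of the state.
- ctrl.read_state(): the state, without advancing time (a new reading comes with each control period).
- ctrl.get_image(name): name is "scene" or "side" or "wrist"; returns a dict with "image" (400x640x3 uint8, red, green, blue), "z_map" (400x640 float32, mm along the optical axis (not along the pixel's ray), 0 where there is no reading), "vertical_fov" (degrees; the focal length in pixels is half the picture's height over the tangent of half this angle, whatever the lens; pixels are square), "cx", "cy" (the principal point, pixels), "extrinsics" (4x4, takes a point from world to camera coordinates); the wrist camera has in their place "hand_eye" (4x4, takes a point from camera to tool coordinates, whose origin is the TCP and whose axes are the flange's). Camera axes: x right, y down, z forward; pixel columns grow to the right and rows downward; lengths in mm; the calibration is good to about 2 mm. A picture is of the moment at which its call begins: read the wrist's pose just before it.
- ctrl.finish_job(): hands the job in, once; it reports no verdict.
The state is a dict: "clock": time; "qpos": joint angles; "qd": joint speeds; "tau": joint torques, N m; "eef_pos": TCP position; "tool_rot": TCP orientation; "force": force on the tool from outside, world axes, zero at the start; "torque": the same for the moment, N m; "width": finger opening in mm.
Only numpy, scipy, OpenCV 4.12 (cv2) and the standard library are available. Lean on these libraries where they do the work, as an engineer would, in place of code of your own. Each camera call takes 0.05 s, during which the arm holds its last target.

## Working session

There is one attempt and no reset: what is moved stays moved. The work goes in short steps, Python scripts to look and compute and a shell command to move; the robot and the scene stay as the last step left them, time stands still between calls to the robot, and variables do not carry over. Pictures are saved under pics/ and viewed, and the job is handed in when it is done.

```bash
mkdir -p pics; ls
python3 - <<'E'
from cell import ctrl
import cv2,pickle
print(ctrl.read_state())
for n in ["scene","side","wrist"]:
    d=ctrl.get_image(n); pickle.dump(d,open(f"{n}0.pkl","wb"))
    cv2.imwrite(f"pics/{n}0.png",d["image"][:,:,::-1])
    print(n,{k:v for k,v in d.items() if k not in("image","z_map")})
E
```

```text
pics
{'clock': 0.0, 'qpos': array([-1.26784482,  0.62933327,  0.03842234,  1.51838937, -0.02699548,
        0.99626509, -0.02000313]), 'qd': array([-0.00235497, -0.00053634,  0.00057109,  0.00032267, -0.00061495,
        0.00026608, -0.00165448]), 'tau': array([-1.85724830e-04, -5.63402832e+01,  1.22647393e+00, -1.93445492e+01,
        1.10420154e-02,  1.04144248e-02,  1.76173580e-05]), 'eef_pos': array([234.03188987, 605.73720388, 230.3902089 ]), 'tool_rot': array([-3.13971504e+00,  1.66557597e-05,  2.77285588e+00]), 'force': array([ 0.02022001, -0.62180732, -0.47762021]), 'torque': array([0.01227737, 0.01332808, 0.02899301]), 'width': 85.41694076588462}
scene {'vertical_fov': 49.078886193205705, 'cx': 326.8137579061963, 'cy': 202.52866967939275, 'extrinsics': array([[-1.07643407e-01,  9.94187349e-01, -2.10066738e-03,
         5.44626032e+00],
       [ 7.92935797e-01,  8.45783791e-02, -6.03406430e-01,
        -4.06145222e+02],
       [-5.99721368e-01, -6.66184183e-02, -7.97431042e-01,
         1.61665504e+03],
       [ 0.00000000e+00,  0.00000000e+00,  0.00000000e+00,
         1.000
[... 206 characters left out ...]
     [-2.24711965e-01,  7.14923655e-01, -6.62109281e-01,
         1.66239735e+02],
       [ 1.92899371e-01, -6.33402013e-01, -7.49394237e-01,
         1.05868344e+03],
       [ 0.00000000e+00,  0.00000000e+00,  0.00000000e+00,
         1.00000000e+00]])}
wrist {'vertical_fov': 68.08339149491655, 'cx': 318.7124095146066, 'cy': 198.5549839570708, 'hand_eye': array([[-1.54606424e-04, -9.57078092e-01, -2.89830127e-01,
         7.52347296e+01],
       [ 9.99999814e-01, -3.18934354e-04,  5.19748202e-04,
        -1.33292795e-01],
       [-5.89876402e-04, -2.89829993e-01,  9.57077963e-01,
        -1.41995868e+02],
       [ 0.00000000e+00,  0.00000000e+00,  0.00000000e+00,
         1.00000000e+00]])}
```

View pics/scene0.png

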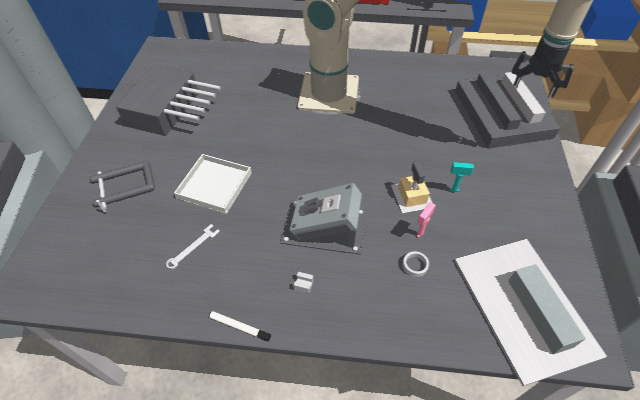

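View pics/side0.png

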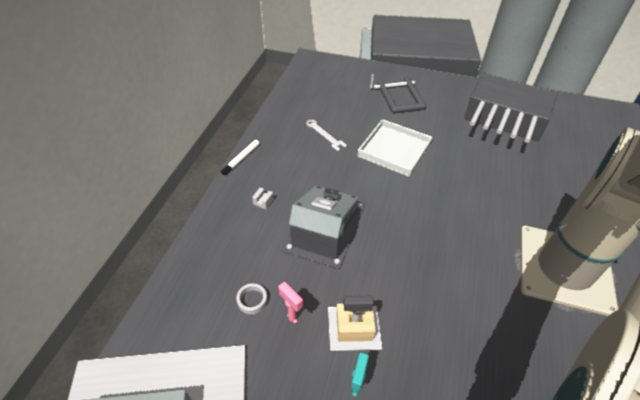

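View pics/wrist0.png

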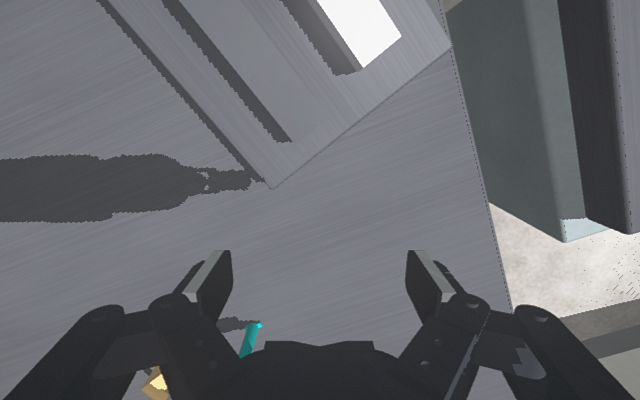

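The scene picture shows the stand with a dark T-handle at (415,180), a pink one at (427,215) and a turquoise one at (461,175). It also shows the fixture at (328,213), tray (213,183), ring (415,263), V-block (303,282) and spanner (192,245). The dark puller in the stand fits the description, and I'll confirm that in a crop.

```bash
cat > h.py <<'E'
import numpy as np,cv2,pickle
from scipy.spatial.transform import Rotation as R
def K(d):
    f=200/np.tan(np.radians(d["vertical_fov"]/2)); return f,d["cx"],d["cy"]
def T_cam2world(d,st=None):
    if "extrinsics" in d: return np.linalg.inv(d["extrinsics"])
    T=np.eye(4); T[:3,:3]=R.from_euler("xyz",st["tool_rot"]).as_matrix(); T[:3,3]=st["eef_pos"]
    return T@d["hand_eye"]
def cloud(d,st=None):
    f,cx,cy=K(d); z=d["z_map"].astype(float); v,u=np.mgrid[:z.shape[0],:z.shape[1]]
    P=np.stack([(u-cx)/f*z,(v-cy)/f*z,z],-1); T=T_cam2world(d,st)
    W=P@T[:3,:3].T+T[:3,3]; W[z<=0]=np.nan; return W
def ray(d,u,v,st=None):
    f,cx,cy=K(d);T=T_cam2world(d,st); r=T[:3,:3]@np.array([(u-cx)/f,(v-cy)/f,1]); return T[:3,3],r
def onplane(d,u,v,h,st=None):
    o,r=ray(d,u,v,st); return o+r*(h-o[2])/r[2]
def crop(d,x0,x1,y0,y1,k,name):
    im=d["image"][y0:y1,x0:x1,::-1]; cv2.imwrite(name,cv2.resize(im,None,fx=k,fy=k,interpolation=cv2.INTER_CUBIC))
E
python3 - <<'E'
from h import *
s=pickle.load(open("scene0.pkl","rb"));t=pickle.load(open("side0.pkl","rb"))
crop(s,275,475,150,260,4,"pics/s_c.png"); crop(t,260,400,180,380,3,"pics/t_c.png")
for d,pts in((s,[(413,190),(418,172),(331,205),(213,183),(303,280)]),(t,[(357,302),(325,205),(395,148),(262,196)])):
    W=cloud(d)
    for u,v in pts: print(u,v,W[v,u].round(1))
E
```

```text
413 190 [470.9 298.1  48. ]
418 172 [468.9 300.  125.5]
331 205 [603.2  71.2 118.7]
213 183 [ 470.9 -308.     2.5]
303 280 [772.   15.4   7.6]
357 302 [455.1 307.3 126.5]
325 205 [586.7  84.5 128. ]
395 148 [ 474.3 -309.6    2.3]
262 196 [786.   11.5  16.3]
```

View pics/s_c.png

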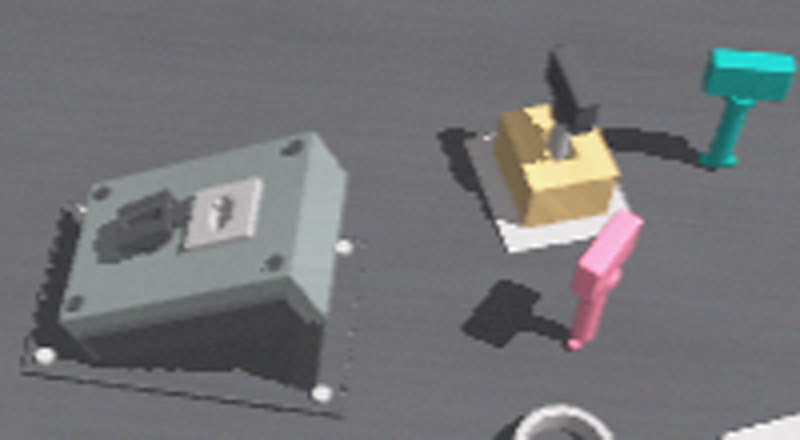

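View pics/t_c.png

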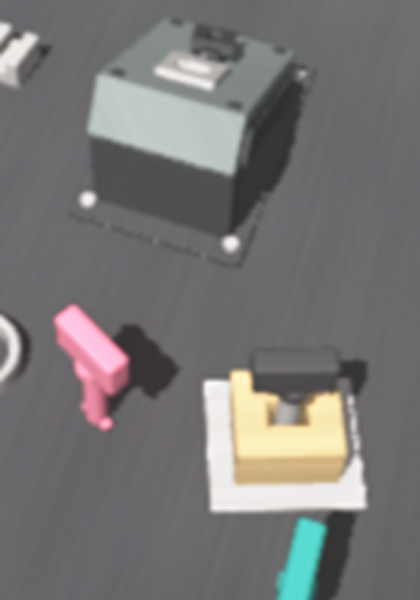

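The crops confirm it: the dark flat-sided bar on a steel rod stands in the plywood block (scene 415,180). The pink and turquoise ones stand loose beside it. Now I'll measure everything from the two fixed cameras.

Run:
```python
from h import *
s=pickle.load(open("scene0.pkl","rb"));t=pickle.load(open("side0.pkl","rb"))
for n,d in(("scene",s),("side",t)):
    W=cloud(d); im=d["image"].astype(int)
    m=(np.abs(W[...,0]-465)<50)&(np.abs(W[...,1]-302)<50)&(W[...,2]>119)
    P=W[m]; r=cv2.minAreaRect(P[:,:2].astype(np.float32)); print(n,"handle",m.sum(),np.median(P[:,2]).round(1),r)
    # stand block top z~54
    m=(np.abs(W[...,0]-465)<70)&(np.abs(W[...,1]-302)<70)&(np.abs(W[...,2]-52)<4)
    P=W[m]; r=cv2.minAreaRect(P[:,:2].astype(np.float32)); print("stand",m.sum(),np.median(P[:,2]).round(1),r)
    # fixture face
    m=(np.abs(W[...,0]-600)<110)&(np.abs(W[...,1]-60)<120)&(W[...,2]>40)
    P=W[m]
    best=None;rng=np.random.default_rng(0)
    for _ in range(300):
        a,b,c=P[rng.choice(len(P),3,False)]; nn=np.cross(b-a,c-a); l=np.linalg.norm(nn)
        if l<1: continue
        nn/=l; k=np.abs((P-a)@nn)<1.5
        if best is None or k.sum()>best.sum(): best=k
    Q=P[best];c=Q.mean(0);nn=np.linalg.svd(Q-c,full_matrices=False)[2][2]; nn*=np.sign(nn[2])
    print("face",best.sum(),c.round(1),nn.round(4),"tilt",np.degrees(np.arccos(nn[2])).round(2),"az",np.degrees(np.arctan2(nn[1],nn[0])).round(2))
    # face coords
    ex=np.array([-nn[0],-nn[1],0]);ex-=nn*(ex@nn);ex/=np.linalg.norm(ex);ey=np.cross(nn,ex)
    r=cv2.minAreaRect(np.c_[Q@ex,Q@ey].astype(np.float32));print(r)
    cc=ex*r[0][0]+ey*r[0][1]+nn*(c@nn);print("facecentre",cc.round(1))
    # tray
    m=(np.abs(W[...,0]-471)<130)&(np.abs(W[...,1]+308)<130)&(W[...,2]>16)&(W[...,2]<40)
    P=W[m]; r=cv2.minAreaRect(P[:,:2].astype(np.float32)); print("tray",m.sum(),r)
```

```text
scene handle 112 124.2 ((454.8633728027344, 300.2833557128906), (58.06922912597656, 17.55117416381836), 18.645280838012695)
stand 174 49.4 ((454.86273193359375, 300.5412292480469), (76.89924621582031, 64.39031219482422), 18.85335922241211)
face 1005 [598.4  45.7  96.8] [-0.0295 -0.5005  0.8652] tilt 30.09 az -93.37
((114.58638763427734, -589.0504150390625), (183.3030548095703, 122.75012969970703), 0.6837882995605469)
facecentre [592.6  42.7  94.8]
tray 522 ((475.587646484375, -304.574951171875), (174.77169799804688, 175.3408966064453), 76.25192260742188)
side handle 278 126.3 ((454.78057861328125, 301.9036560058594), (58.026283264160156, 18.44070053100586), 18.06644630432129)
stand 620 50.1 ((454.56536865234375, 302.1038818359375), (75.96250915527344, 64.53675842285156), 16.821046829223633)
face 845 [591.7  55.3 104.4] [-0.027  -0.497   0.8673] tilt 29.85 az -93.11
((113.81423950195312, -591.2003173828125), (183.1600341796875, 120.5553207397461), 0.2188548445701599)
facecentre [594.4  43.1  97.5]
tray 562 ((477.43463134765625, -303.51104736328125), (176.44671630859375, 171.83026123046875), 76.76878356933594)
```

```bash
cat >> h.py <<'E'
def pose(st): return np.array(st["eef_pos"]),R.from_euler("xyz",st["tool_rot"])
def toolR(xdir,zdir):
    z=np.array(zdir,float);z/=np.linalg.norm(z);x=np.array(xdir,float);x-=z*(x@z);x/=np.linalg.norm(x)
    return R.from_matrix(np.c_[x,np.cross(z,x),z])
def delta(p,Rt):
    from cell import ctrl
    q,Rq=pose(ctrl.read_state())
    print("row:",(Rq.inv().apply(np.array(p)-q)).round(1),np.degrees((Rq.inv()*Rt).as_rotvec()).round(2))
E
python3 - <<'E'
from h import *
s=pickle.load(open("scene0.pkl","rb"));W=cloud(s);im=cv2.cvtColor(s["image"],cv2.COLOR_RGB2HSV)
for n,lo,hi in(("turq",80,100),("pink",150,178)):
    m=(im[...,0]>=lo)&(im[...,0]<=hi)&(im[...,1]>90)&(np.abs(W[...,1]-320)<120)
    P=W[m];P=P[~np.isnan(P[:,0])];print(n,len(P),P.min(0).round(),P.max(0).round())
a=np.radians(198.4);delta([455,301,200],toolR([np.cos(a),np.sin(a),0],[0,0,-1]))
E
```

```text
turq 282 [409. 398.  -5.] [433. 440. 121.]
pink 151 [-767.  211.  -49.] [620. 355. 117.]
row: [-315.9 -204.7   30.9] [-8.000e-02 -3.000e-02 -3.953e+01]
```

```bash
python3 -m jog '-316 -205 31 0 0 -39.5 0.2;-316 -205 31 0 0 -39.5 0.2;-316 -205 31 0 0 -39.5 0.2;-316 -205 31 0 0 -39.5 0.2;-316 -205 31 0 0 -39.5 0.2;-316 -205 31 0 0 -39.5 0.2;-316 -205 31 0 0 -39.5 0.2;-316 -205 31 0 0 -39.5 0.2'
python3 - <<'E'
from h import *
from cell import ctrl
st=ctrl.read_state();print(st["qpos"].round(3),st["width"],st["force"])
d=ctrl.get_image("wrist");cv2.imwrite("pics/w1.png",d["image"][:,:,::-1]);pickle.dump((d,st),open("w1.pkl","wb"))
W=cloud(d,st);m=(np.abs(W[...,0]-455)<50)&(np.abs(W[...,1]-302)<50)&(W[...,2]>120)&(W[...,2]<135)
P=W[m];print(m.sum(),np.median(P[:,2]),cv2.minAreaRect(P[:,:2].astype(np.float32)))
a=np.radians(198.4);delta([455,301,91],toolR([np.cos(a),np.sin(a),0],[0,0,-1]))
E
```

```text
clock: 1.15
eef_pos: [455.1, 301.1, 200.1]
tool_rot: [3.141, -0.0, -2.822]
force: [-0.2, 0.6, 0.4]
width: 51.2
[-0.532  0.521 -0.153  1.842  0.106  0.787  1.15 ] 51.20414596393368 [-0.21028309  0.62396178  0.41630843]
1629 126.11094123873664 ((452.7687683105469, 300.9592590332031), (57.78318786621094, 17.6920223236084), 17.786895751953125)
row: [ -0.2  -1.5 109.3] [ 0.06 -0.02  0.04]
```

View pics/w1.png

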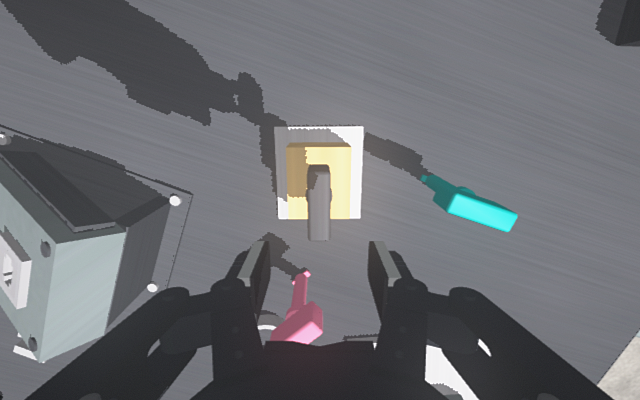

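The wrist view shows the dark handle at (319,203) lying between the fingers, with the pink and turquoise ones well outside them. Descending and gripping.

```bash
python3 -m jog '0.7 -0.5 60 0 0 0.3 0.2;0.7 -0.5 95 0 0 0.3 0.2;0.7 -0.5 109 0 0 0.3 0.2;0.7 -0.5 109 0 0 0.3 0.2;0.7 -0.5 109 0 0 0.3 -1;0.7 -0.5 109 0 0 0.3 -1;0.7 -0.5 109 0 0 0.3 -1;0.7 -0.5 109 0 0 0.3 -1'; python3 -m jog '0 0 0 0 0 0 -1;0 0 0 0 0 0 -1'
```

```text
clock: 2.2
eef_pos: [455.5, 301.2, 92.8]
tool_rot: [3.141, 0.003, -2.826]
force: [-0.5, 0.5, 6.5]
width: 17.2
clock: 2.45
eef_pos: [455.5, 301.1, 92.8]
tool_rot: [3.141, 0.003, -2.827]
force: [-0.2, 0.9, 6.0]
width: 17.3
```

```bash
python3 -m jog '0 0 -20 0 0 0 -1;0 0 -50 0 0 0 -1;0 0 -100 0 0 0 -1;0 0 -150 0 0 0 -1;0 0 -180 0 0 0 -1'
python3 - <<'E'
from h import *
n=np.array([-.028,-.499,.866]);n/=np.linalg.norm(n)
ex=np.array([.0567,.998,0]);ex-=n*(ex@n);ex/=np.linalg.norm(ex);C=np.array([593.5,43,96.2])
tip=C-24*ex+18*n+60*n
delta(tip+84.8*n,toolR(ex,-n))
from cell import ctrl
for k in("scene","side"):
    d=ctrl.get_image(k);cv2.imwrite(f"pics/{k}2.png",d["image"][:,:,::-1])
st=ctrl.read_state();print(st["force"],st["width"])
E
```

```text
clock: 3.08
eef_pos: [455.2, 300.8, 274.3]
tool_rot: [3.14, 0.004, -2.827]
force: [0.3, -0.5, -2.1]
width: 17.3
row: [ -14.4 -383.2   48.7] [-28.79  19.93 108.46]
[ 0.62501475  0.22716756 -2.29809696] 17.058490796635724
```

View pics/side2.png

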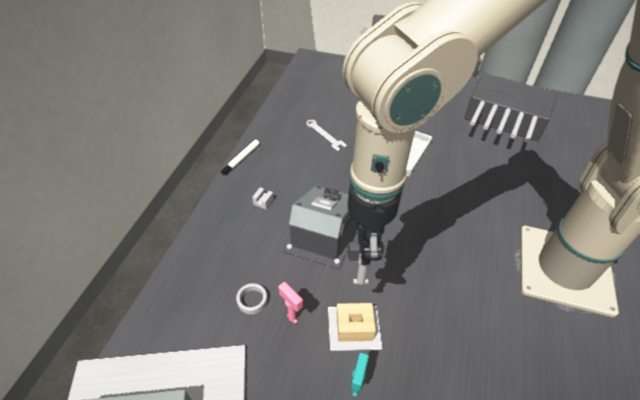

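The side view shows the stand pocket empty at (356,320) and the dark puller held below the gripper at (365,262).

```bash
python3 -m jog '-5 -50 -20 -4 3 10 -1;-10 -100 -20 -7 5 20 -1;-14 -160 -20 -10 7 30 -1;-14 -220 -10 -13 9 40 -1;-14 -270 0 -16 11 50 -1;-14 -320 0 -18 13 60 -1;-14 -360 10 -21 14 70 -1;-14 -383 30 -22 16 80 -1'
python3 - <<'E'
from h import *
n=np.array([-.028,-.499,.866]);n/=np.linalg.norm(n)
ex=np.array([.0567,.998,0]);ex-=n*(ex@n);ex/=np.linalg.norm(ex);C=np.array([593.5,43,96.2])
tip=C-24*ex+18*n+60*n
delta(tip+84.8*n,toolR(ex,-n))
E
```

```text
clock: 4.18
eef_pos: [586.6, -63.7, 239.5]
tool_rot: [3.039, -0.423, 2.047]
force: [-0.1, 1.2, -1.6]
width: 17.4
row: [-2.6  1.7 14.8] [-8.13  4.21 27.42]
```

```bash
python3 -m jog '-1 1 5 -3 1.5 9 -1;-2.6 1.7 10 -6 3 18 -1;-2.6 1.7 15 -8.1 4.2 27.4 -1;-2.6 1.7 15 -8.1 4.2 27.4 -1;-2.6 1.7 15 -8.1 4.2 27.4 -1'
python3 - <<'E'
from h import *
from cell import ctrl
st=ctrl.read_state();print(st["qpos"].round(3),st["force"])
for k in("scene","side","wrist"):
    st=ctrl.read_state()
    d=ctrl.get_image(k);cv2.imwrite(f"pics/{k}3.png",d["image"][:,:,::-1]);pickle.dump((d,st),open(f"{k}3.pkl","wb"))
    if k=="scene":crop(d,270,380,150,260,5,"pics/scene3c.png")
    if k=="side":crop(d,270,390,160,260,5,"pics/side3c.png")
E
```

```text
clock: 4.8
eef_pos: [587.9, -54.3, 226.4]
tool_rot: [3.139, -0.525, 1.529]
force: [-0.3, 0.1, -0.6]
width: 17.3
[ 0.223  0.654  0.179  1.652 -0.675  1.137  0.717] [-0.3437463  0.0882791 -0.5609162]
```

View pics/wrist3.png

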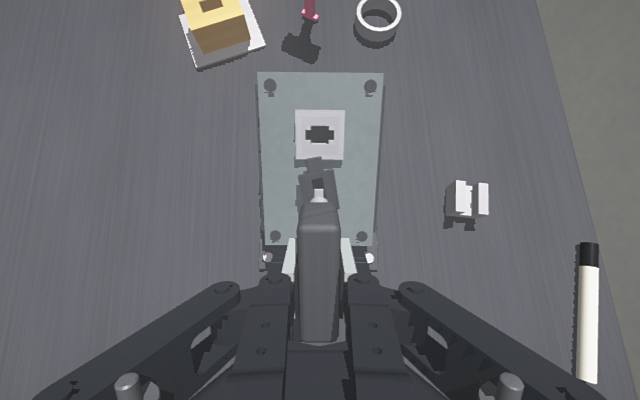

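View pics/scene3c.png

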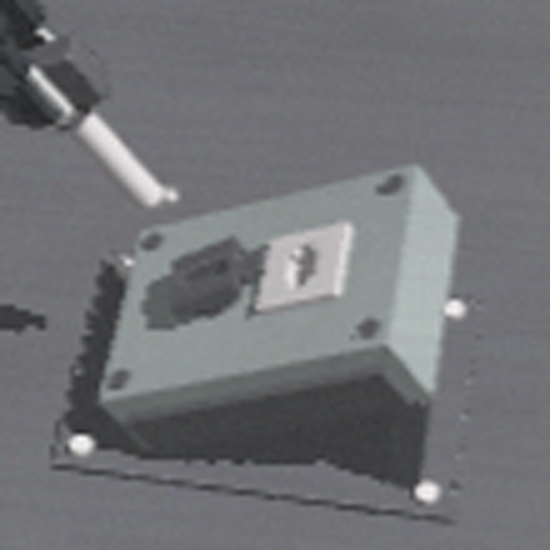

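View pics/side3c.png

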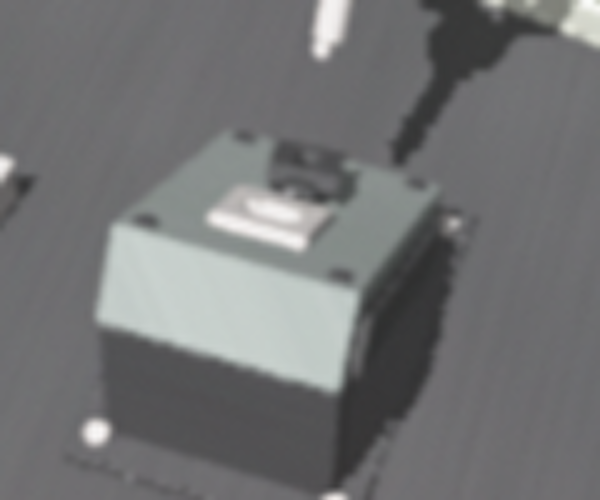

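```bash
cat >> h.py <<'E'
n=np.array([-.028,-.499,.866]);n/=np.linalg.norm(n)
ex=np.array([.0567,.998,0]);ex-=n*(ex@n);ex/=np.linalg.norm(ex);ey=np.cross(n,ex);C=np.array([593.5,43,96.2])
def proj(d,P,st=None):
    f,cx,cy=K(d);T=np.linalg.inv(T_cam2world(d,st));p=np.asarray(P)@T[:3,:3].T+T[:3,3]
    return np.c_[f*p[:,0]/p[:,2]+cx,f*p[:,1]/p[:,2]+cy]
def rect(d,h,name,st=None,x=(-55,65),y=(-40,40),k=6):
    # picture: right = +ex, up = +ey
    q=[(x[0],y[1]),(x[1],y[1]),(x[1],y[0]),(x[0],y[0])]
    P=[C+a*ex+b*ey+h*n for a,b in q]
    src=proj(d,P,st).astype(np.float32);w,hh=(x[1]-x[0])*k,(y[1]-y[0])*k
    H=cv2.getPerspectiveTransform(src,np.float32([(0,0),(w,0),(w,hh),(0,hh)]))
    im=cv2.warpPerspective(d["image"][:,:,::-1],H,(w,hh),flags=cv2.INTER_CUBIC)
    for a in range(x[0]-x[0]%10+10,x[1],10): cv2.line(im,((a-x[0])*k,0),((a-x[0])*k,6 if a else 25),(0,0,255),1)
    for b in range(y[0]-y[0]%10+10,y[1],10): cv2.line(im,(0,(y[1]-b)*k),(6 if b else 25,(y[1]-b)*k),(0,0,255),1)
    cv2.imwrite(name,im); return im
E
python3 - <<'E'
from h import *
s=pickle.load(open("scene0.pkl","rb"));t=pickle.load(open("side0.pkl","rb"));w,st=pickle.load(open("wrist3.pkl","rb"))
W=cloud(w,st);F=(W-C)@np.c_[ex,ey,n]
m=(np.abs(F[...,0])<85)&(np.abs(F[...,1])<55)&(np.abs(F[...,2])<6);Q=F[m];c=Q.mean(0);nn=np.linalg.svd(Q-c,full_matrices=False)[2][2];print("wrist plane in F",c.round(2),nn.round(4))
m=(np.abs(F[...,0])<110)&(np.abs(F[...,1])<80)&(np.abs(F[...,2])<4);print(cv2.minAreaRect(F[m][:,:2].astype(np.float32)))
for nme,d,s2 in(("scene",s,None),("side",t,None),("wrist",w,st)):
    F=(cloud(d,s2)-C)@np.c_[ex,ey,n]
    m=(F[...,0]>10)&(F[...,0]<60)&(np.abs(F[...,1])<40)&(np.abs(F[...,2]-6)<2);print(nme,"plug",m.sum(),np.median(F[m][:,2]),cv2.minAreaRect(F[m][:,:2].astype(np.float32)))
    rect(d,18,f"pics/r18_{nme}.png",s2);rect(d,6,f"pics/r6_{nme}.png",s2)
a=[cv2.imread(f"pics/r18_{k}.png") for k in("scene","side")];cv2.imwrite("pics/r18.png",cv2.resize(np.vstack(a),None,fx=.6,fy=.6))
a=[cv2.imread(f"pics/r6_{k}.png") for k in("scene","wrist")];cv2.imwrite("pics/r6.png",cv2.resize(np.vstack(a),None,fx=.6,fy=.6))
E
```

```text
wrist plane in F [14.99 -0.74  0.67] [ 0.0026  0.0025 -1.    ]
((-1.096923828125, 1.8639373779296875), (180.14024353027344, 120.23030853271484), 0.2059149295091629)
scene plug 138 5.398083589818123 ((32.70961380004883, 0.47107696533203125), (45.25728988647461, 50.76414108276367), 0.2910570204257965)
side plug 137 6.820926348599998 ((34.16169738769531, 0.03591346740722656), (48.11444091796875, 47.5057487487793), 88.40023803710938)
wrist plug 1803 6.394980099503085 ((32.256980895996094, 1.9162979125976562), (44.49201202392578, 48.10625076293945), 0.08542820066213608)
```

View pics/r18.png

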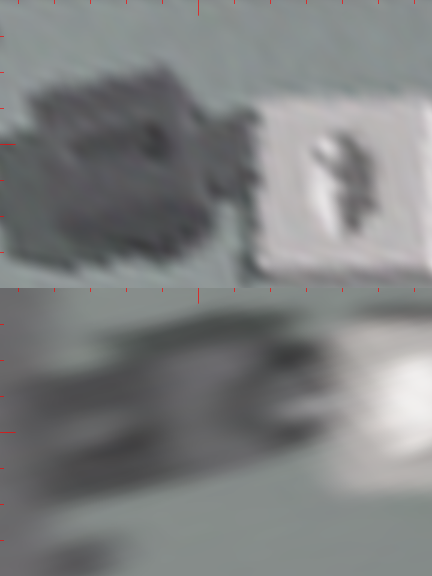

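View pics/r6.png

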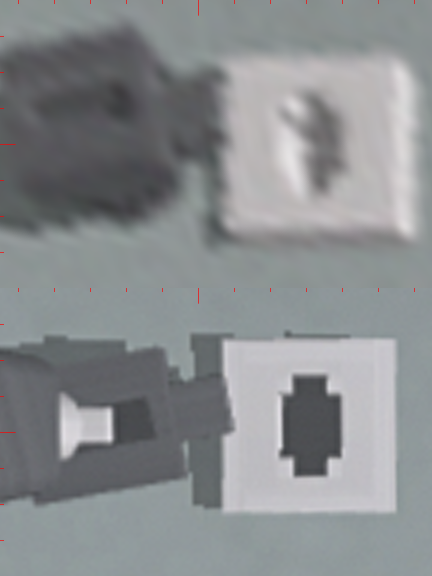

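Run:
```python
from h import *
w,st=pickle.load(open("wrist3.pkl","rb"))
im=rect(w,18.6,"pics/r18w.png",st,x=(-50,30),y=(-25,30),k=10)
crop(w,280,360,150,215,9,"pics/w3c.png")
p,Rq=pose(st)
for x,z in((13,78),(12,85),(12,84.8),(0,84.8),(8,78)): 
  print(x,z,proj(w,[p+Rq.apply([x,0,z])],st).round(1))
```

```text
13 78 [[320.3 191.6]]
12 85 [[320.3 190.4]]
12 84.8 [[320.3 190.5]]
0 84.8 [[320.3 204.9]]
8 78 [[320.3 197.8]]
```

View pics/r18w.png

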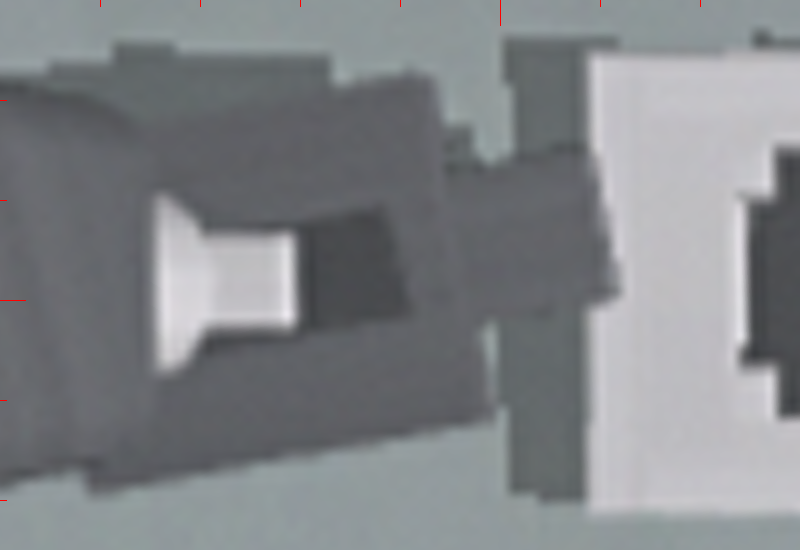

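View pics/w3c.png

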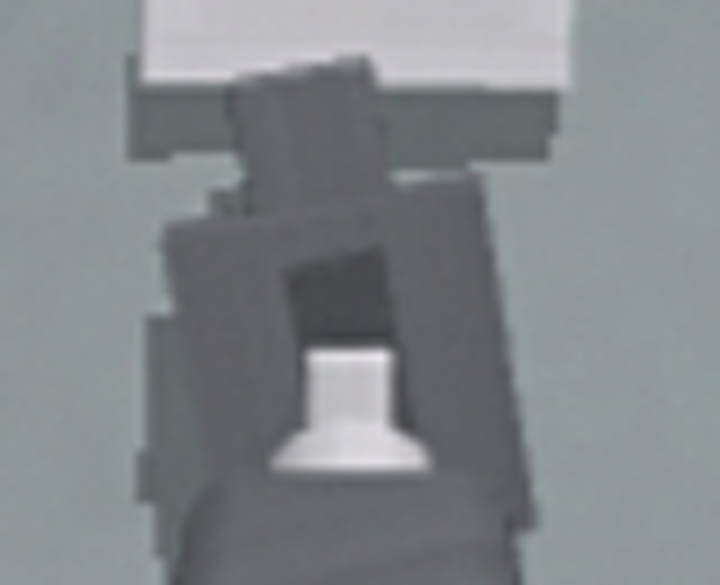

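```bash
cat >> h.py <<'E'
TIP=np.array([1.6,-1.1,84.8])
def totip(f,ang,tip=None,tilt=None):
    """f: target tip in face coords (wrist-apparent), ang deg of tool x from ex, anticlockwise"""
    tip=TIP if tip is None else tip
    a=np.radians(ang);Rt=toolR(np.cos(a)*ex+np.sin(a)*ey,-n)
    P=C+f[0]*ex+f[1]*ey+f[2]*n-Rt.apply(tip)
    delta(P,Rt)
E
python3 - <<'E'
from h import *
totip([-24.6,1.7,18.6+12],10.3)
E
```

```text
row: [-7.1 -0.5 46.4] [-0.2  -0.14 -9.55]
```

Run:
```python
from h import *
from cell import ctrl
p,r=pose(ctrl.read_state());M=np.c_[ex,ey,n]
print(p,(p-C)@M,(p+r.apply([0,0,84.8])-C)@M, r.as_matrix().T@M)
print((C-24*ex+78*n+84.8*n))
```

```text
[588.27718171 -54.22588528 226.86963078] [-19.01432547  -0.24772636 161.84281593] [-1.88371104e+01  7.24062952e-02  7.70436054e+01] [[ 0.99991313  0.01300585  0.00213874]
 [ 0.0130138  -0.99990829 -0.00374764]
 [ 0.0020898   0.00377515 -0.99999069]]
[587.75711063 -59.00067491 225.20667246]
```

```bash
python3 -m jog '-7.1 -0.5 20 -0.2 -0.1 -9.5 -1;-7.1 -0.5 40 -0.2 -0.1 -9.5 -1;-7.1 -0.5 46.4 -0.2 -0.1 -9.5 -1;-7.1 -0.5 46.4 -0.2 -0.1 -9.5 -1'
python3 - <<'E'
from h import *
from cell import ctrl
totip([-24.6,1.7,18.6+12],10.3)
for k in("scene","side","wrist"):
    st=ctrl.read_state()
    d=ctrl.get_image(k);pickle.dump((d,st),open(f"{k}4.pkl","wb"))
    if k=="scene":crop(d,280,360,160,240,6,"pics/scene4c.png")
    if k=="side":crop(d,290,370,160,230,6,"pics/side4c.png")
    if k=="wrist":crop(d,270,370,130,215,7,"pics/wrist4c.png")
totip([-24.6,1.7,18.6+12],10.3)
E
```

```text
clock: 5.45
eef_pos: [588.5, -37.1, 183.2]
tool_rot: [3.041, -0.515, 1.718]
force: [-0.0, -0.5, -1.7]
width: 17.3
row: [0.1 0.2 0.1] [-0.01 -0.05 -0.14]
row: [ 0.5 -0.1  1. ] [ 0.08  0.01 -0.15]
```

View pics/wrist4c.png

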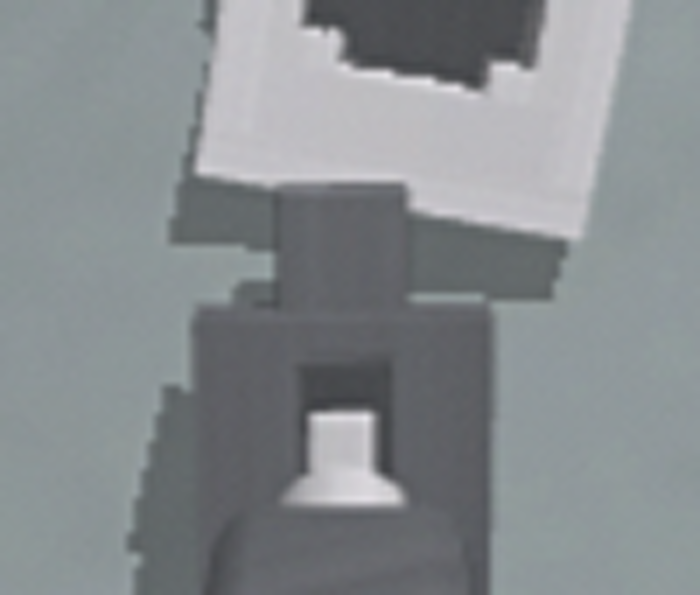

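View pics/scene4c.png

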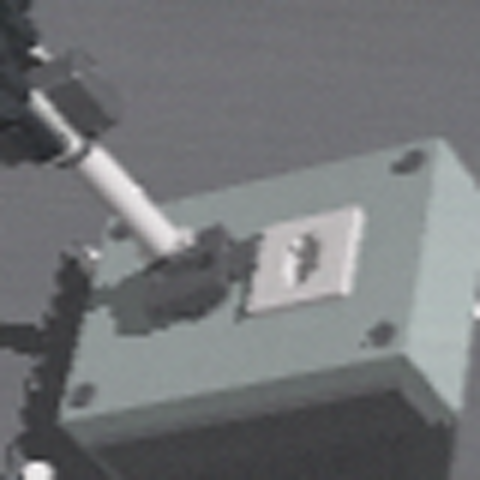

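View pics/side4c.png

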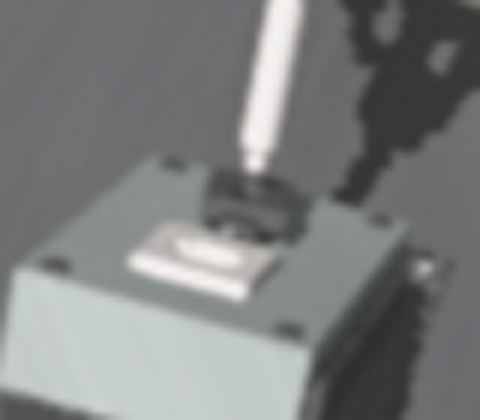

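Run:
```python
from h import *
w,st=pickle.load(open("wrist4.pkl","rb"));p,r=pose(st)
for q in((13.6,-1.1,84.8),(13.6,-1.1,96.8),(15.85,-1.1,96.8),(15.85,-1.1,98)): print(q,proj(w,[p+r.apply(q)],st).round(2))
```

```text
(13.6, -1.1, 84.8) [[318.88 188.79]]
(13.6, -1.1, 96.8) [[318.88 185.07]]
(15.85, -1.1, 96.8) [[318.88 182.43]]
(15.85, -1.1, 98) [[318.88 182.09]]
```

Wrist crop: the blade is centred at column 342 and the slot at 345, the boss edges run parallel to the tool, and the slot end is where I predicted it. Inserting with a +0.4 mm sideways correction.

```bash
python3 -m jog '0.3 0.4 8 0 0 -0.1 -1;0.3 0.4 12 0 0 -0.1 -1;0.3 0.4 15 0 0 -0.1 -1;0.3 0.4 18 0 0 -0.1 -1;0.3 0.4 18 0 0 -0.1 -1'
python3 - <<'E'
from h import *
from cell import ctrl
totip([-24.6,1.7,18.6-6.5],10.3)
st=ctrl.read_state();print(st["force"],(pose(st)[1].inv()).apply(st["force"]))
E
```

```text
clock: 6.22
eef_pos: [589.0, -27.9, 167.5]
tool_rot: [3.04, -0.515, 1.719]
force: [-0.1, 0.5, -0.8]
width: 17.2
row: [-0.1  0.1  0.4] [-0.01 -0.06 -0.09]
[-0.08372854  0.53734415 -0.82943212] [ 0.06429833 -0.10362367  0.98429401]
```

```bash
python3 -m jog '0.1 0.2 0.5 0 0 -10 -1;0.2 0.4 0.5 0 0 -20 -1;0.4 0.5 0.5 0 0 -30 -1;0.5 0.6 0.5 0 0 -40 -1;0.7 0.8 0.5 0 0 -50 -1;0.9 0.9 0.5 0 0 -60 -1;1.1 0.9 0.5 0 0 -70 -1;1.4 0.9 0.5 0 0 -80 -1'
python3 - <<'E'
from h import *
from cell import ctrl
st=ctrl.read_state();p,r=pose(st);print(r.inv().apply(st["force"]).round(1),r.inv().apply(st["torque"]).round(2),st["qpos"].round(2))
x=r.apply([1,0,0]);print("tool ang",np.degrees(np.arctan2(x@ey,x@ex)))
E
```

```text
clock: 7.22
eef_pos: [589.8, -27.1, 167.8]
tool_rot: [2.618, 0.004, 3.092]
force: [0.4, 0.1, -3.4]
width: 17.5
[-0.4 -1.6  3. ] [0.94 0.04 0.11] [ 0.45  0.72 -0.26  1.72 -0.45  0.88  2.08]
tool ang 90.5051057026771
```

Run:
```python
from h import *
from cell import ctrl
for k in("scene","wrist"):
    st=ctrl.read_state()
    d=ctrl.get_image(k);pickle.dump((d,st),open(f"{k}5.pkl","wb"))
    if k=="scene":crop(d,270,390,150,260,6,"pics/scene5c.png")
    if k=="wrist":crop(d,220,420,60,260,3,"pics/wrist5c.png")
```

```text
(no output)
```

View pics/wrist5c.png

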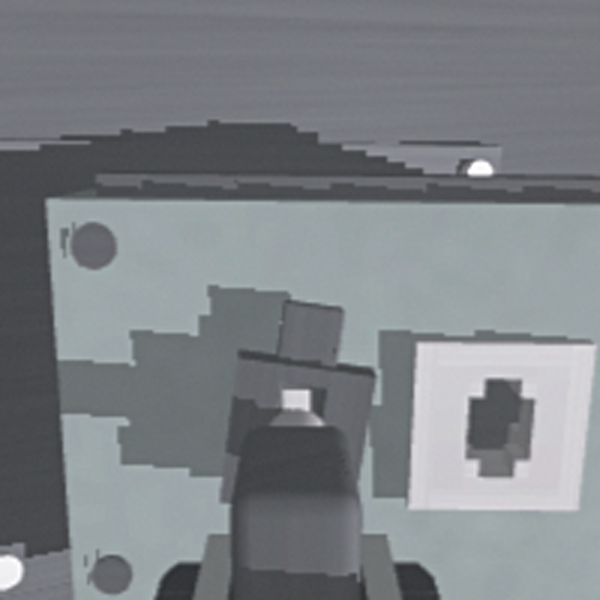

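View pics/scene5c.png

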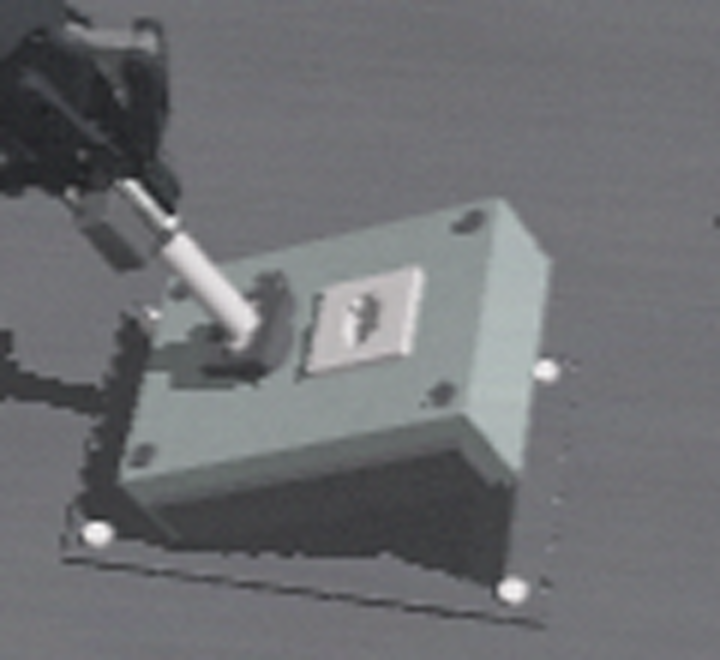

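Wrist crop: the tab points across the slope (crop 312,330) and the keeper stands at about 81°, with the blade against the slot's slack. I'll turn 5° more, back off and withdraw.

```bash
python3 -m jog '0.1 0 0 0 0 -5 -1;0.1 0 0 0 0 -5 -1;0 0 0 0 0 4 -1;0 0 -4 0 0 4 -1;0 0 -12 0 0 4 -1;0 0 -35 0 0 4 -1;0 0 -35 0 0 4 -1'
python3 - <<'E'
from h import *
from cell import ctrl
st=ctrl.read_state()
totip([30.8,1.9,6.6+30],90)
d=ctrl.get_image("wrist");pickle.dump((d,st),open("wrist6.pkl","wb"))
F=(cloud(d,st)-C)@np.c_[ex,ey,n]
m=(F[...,0]>0)&(F[...,0]<65)&(np.abs(F[...,1])<40)&(np.abs(F[...,2]-6.6)<1.5);print("plug",m.sum(),np.median(F[m][:,2]),cv2.minAreaRect(F[m][:,:2].astype(np.float32)))
m=(np.abs(F[...,0]-60)<30)&(np.abs(F[...,1])<55)&(np.abs(F[...,2])<3);print(m.sum(),np.median(F[m][:,2]))
rect(d,6.6,"pics/r6b.png",st,x=(-60,70),y=(-45,45),k=6)
crop(d,220,420,60,260,3,"pics/wrist6c.png")
E
```

```text
clock: 8.2
eef_pos: [590.2, -45.7, 199.8]
tool_rot: [2.62, -0.029, 3.026]
force: [0.2, 0.4, -1.1]
width: 17.1
row: [ 5.7 56.7 12.6] [-0.04  0.25 -3.74]
plug 2048 6.429575581493376 ((30.528522491455078, 1.722015380859375), (47.916725158691406, 48.4668083190918), 0.2344079613685608)
5461 0.5173292892267255
```

View pics/r6b.png

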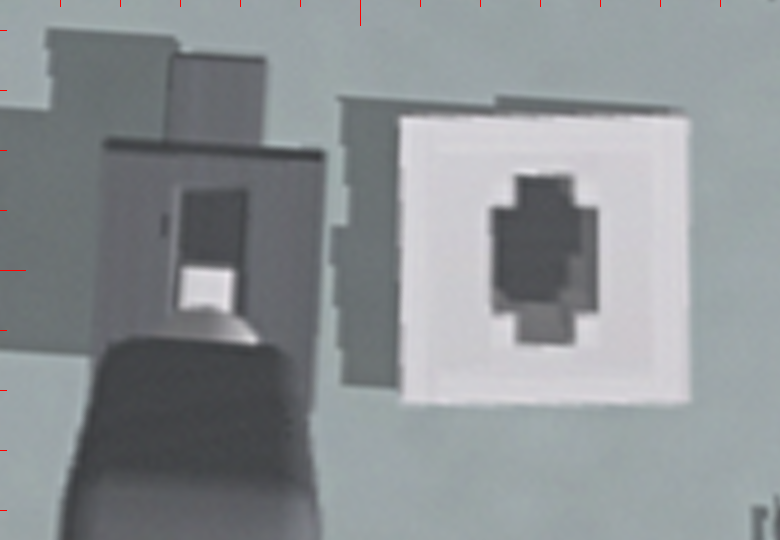

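View pics/wrist6c.png

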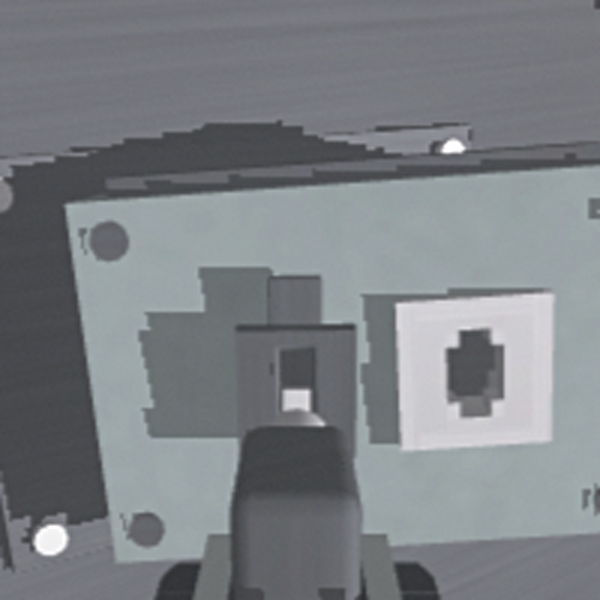

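The rectified wrist view shows the keeper open at about 88° with its tab at (215,100), well clear. The plug is central at (545,260) with its cross slot along fixture y. I'll move over the plug and hover 12 mm above it.

```bash
python3 -m jog '5.7 56 0 0 0.2 -3.7 -1;5.7 56.6 15 0 0.2 -3.7 -1;5.7 56.6 27 0 0.2 -3.7 -1;5.7 56.6 30.5 0 0.2 -3.7 -1;5.7 56.6 30.5 0 0.2 -3.7 -1'
python3 - <<'E'
from h import *
from cell import ctrl
st=ctrl.read_state();p,r=pose(st)
totip([30.7,1.7,6.5+12],90)
d=ctrl.get_image("wrist");pickle.dump((d,st),open("wrist7.pkl","wb"))
crop(d,270,370,130,230,6,"pics/wrist7c.png")
for q in((13.6,-1.1,84.8),(1.6+14.2,-1.1,96.8)): print(q,proj(d,[p+r.apply(q)],st).round(2))
s=ctrl.get_image("scene");crop(s,270,390,150,260,6,"pics/scene7c.png")
E
```

```text
clock: 8.88
eef_pos: [590.2, 19.7, 199.3]
tool_rot: [2.617, -0.006, 3.084]
force: [1.0, -0.5, -2.2]
width: 17.0
row: [-1.9  0.6 -2.3] [ 0.05 -0.26 -0.19]
(13.6, -1.1, 84.8) [[317.27 189.94]]
(15.799999999999999, -1.1, 96.8) [[317.32 183.59]]
```

View pics/wrist7c.png

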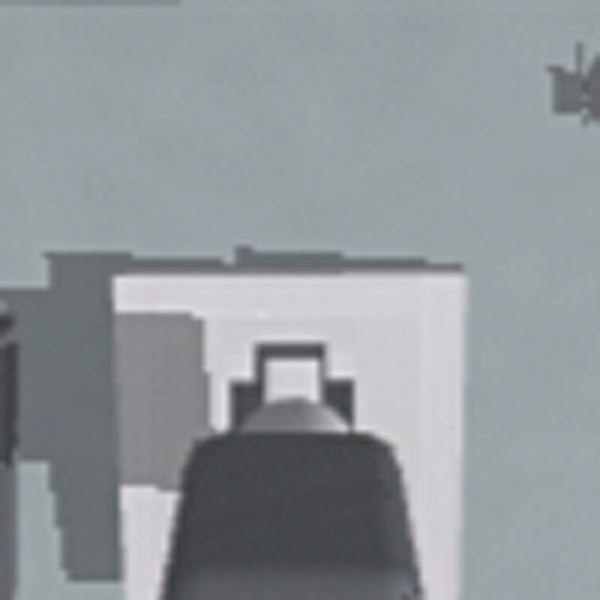

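View pics/scene7c.png

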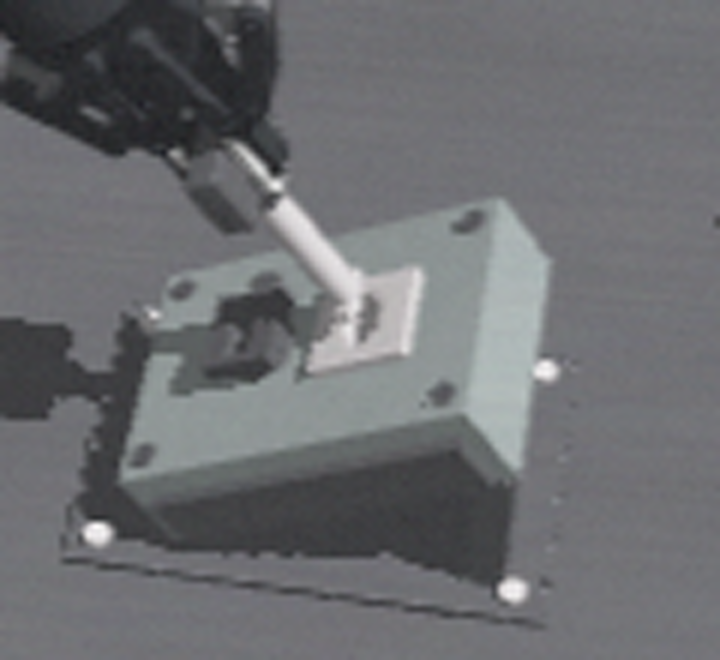

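```bash
python3 -m jog '-2.4 0 -1 0 -0.2 -0.2 -1;-2.4 0 -1 0 -0.2 -0.2 -1;-2.4 0 -1 0 -0.2 -0.2 -1'
python3 - <<'E'
from h import *
from cell import ctrl
st=ctrl.read_state();p,r=pose(st)
totip([30.7,1.7,6.5+12],90)
d=ctrl.get_image("wrist");pickle.dump((d,st),open("wrist8.pkl","wb"))
crop(d,290,350,170,220,12,"pics/wrist8c.png")
for q in((13.6,-1.1,84.8),(1.6+14.2,-1.1,96.8)): print(q,proj(d,[p+r.apply(q)],st).round(2))
E
```

```text
clock: 9.35
eef_pos: [593.0, 19.7, 201.4]
tool_rot: [2.617, 0.001, 3.087]
force: [-0.2, -0.3, -1.5]
width: 17.0
row: [ 0.9 -0.6 -0.6] [0.05 0.02 0.12]
(13.6, -1.1, 84.8) [[317.26 189.94]]
(15.799999999999999, -1.1, 96.8) [[317.31 183.59]]
```

View pics/wrist8c.png

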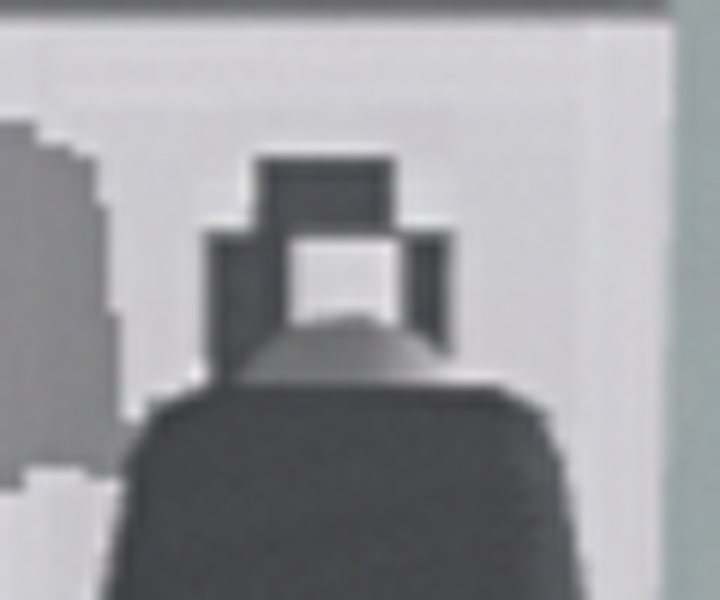

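Run:
```python
from h import *
for i in (3,4,5,6,7,8):
    d,st=pickle.load(open(f"wrist{i}.pkl","rb"));p,r=pose(st)
    print(i,d["vertical_fov"],d["cx"],d["cy"],d["hand_eye"][:3,3].round(2),r.as_euler("xyz").round(3),proj(d,[p+r.apply((13.6,-1.1,84.8))],st).round(2))
```

```text
3 68.08339149491655 318.7124095146066 198.5549839570708 [  73.98   -1.14 -141.96] [ 3.138 -0.525  1.529] [[318.92 188.55]]
4 68.08339149491655 318.7124095146066 198.5549839570708 [  74.17   -1.15 -141.96] [ 3.039 -0.514  1.718] [[318.88 188.79]]
5 68.08339149491655 318.7124095146066 198.5549839570708 [ 7.5220e+01 -9.0000e-02 -1.4196e+02] [2.618 0.007 3.097] [[317.24 189.94]]
6 68.08339149491655 318.7124095146066 198.5549839570708 [  75.21   -0.18 -141.97] [ 2.62  -0.029  3.026] [[317.36 189.94]]
7 68.08339149491655 318.7124095146066 198.5549839570708 [ 7.5220e+01 -1.1000e-01 -1.4196e+02] [ 2.617 -0.006  3.084] [[317.27 189.94]]
8 68.08339149491655 318.7124095146066 198.5549839570708 [ 7.5220e+01 -1.0000e-01 -1.4196e+02] [2.617e+00 1.000e-03 3.087e+00] [[317.26 189.94]]
```

The crop shows the blade end at (318.9,189.8) and the slot end at (317.2,183.1), so the tool needs about -1.4 mm in y. I'll correct, come down to about 4 mm and look again.

```bash
python3 -m jog '0.4 -1.4 3 0 0 0 -1;0.4 -1.4 7 0 0 0 -1;0.4 -1.4 7 0 0 0 -1;0.4 -1.4 7 0 0 0 -1'
python3 - <<'E'
from h import *
from cell import ctrl
st=ctrl.read_state();p,r=pose(st);print(r.inv().apply(st["force"]).round(1))
totip([30.7,1.7,6.5+5],90)
d=ctrl.get_image("wrist");pickle.dump((d,st),open("wrist9.pkl","wb"))
crop(d,290,350,170,220,12,"pics/wrist9c.png")
E
```

```text
clock: 9.9
eef_pos: [592.7, 22.3, 194.4]
tool_rot: [2.617, 0.0, 3.087]
force: [-0.3, -0.4, -1.0]
width: 17.3
[ 0.3 -0.9  0.7]
row: [ 0.4  0.7 -0.8] [ 0.06 -0.01  0.12]
```

View pics/wrist9c.png

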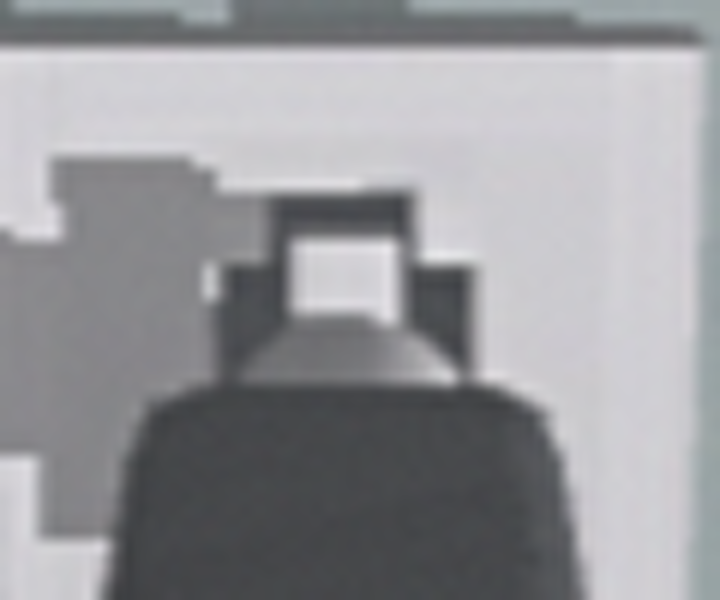

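Blade and slot now line up, 346 against 343 in crop columns. Inserting.

```bash
python3 -m jog '0 -0.1 4 0 0 0 -1;0 -0.1 8 0 0 0 -1;0 -0.1 12 0 0 0 -1;0 -0.1 17 0 0 0 -1;0 -0.1 22 0 0 0 -1;0 -0.1 26 0 0 0 -1;0 -0.1 28 0 0 0 -1;0 -0.1 28 0 0 0 -1'
python3 - <<'E'
from h import *
from cell import ctrl
st=ctrl.read_state();p,r=pose(st);print(r.inv().apply(st["force"]).round(1))
totip([30.7,1.7,6.5-25.5],90)
E
```

```text
clock: 10.95
eef_pos: [593.4, 36.2, 170.1]
tool_rot: [2.617, 0.0, 3.087]
force: [-0.6, -0.6, -2.0]
width: 17.5
[ 0.6 -1.6  1.4]
row: [0.4 0.8 1.6] [ 0.06 -0.01  0.12]
```

Down about 24 mm with no contact force. Pushing gently to the bottom.

```bash
python3 -m jog '0 0 1 0 0 0 -1;0 0 2 0 0 0 -1;0 0 2.5 0 0 0 -1;0 0 2.5 0 0 0 -1'
python3 - <<'E'
from h import *
from cell import ctrl
st=ctrl.read_state();p,r=pose(st);print(r.inv().apply(st["force"]).round(1))
totip([30.7,1.7,6.5-25.5],90)
E
```

```text
clock: 11.45
eef_pos: [593.8, 36.6, 169.1]
tool_rot: [2.617, 0.002, 3.086]
force: [-2.6, -3.4, 5.9]
width: 17.3
[ 2.4 -0.1 -6.9]
row: [0.8 0.9 0.5] [0.04 0.07 0.12]
```

It bottomed: 7 N reaction at 25 mm depth. Now the clockwise turn, easing the push by 1 mm.

```bash
python3 -m jog '0 -0.2 -0.8 0 0 10 -1;0 -0.4 -0.8 0 0 20 -1;0.1 -0.7 -0.8 0 0 30 -1;0.1 -0.9 -0.8 0 0 40 -1;0.3 -1.1 -0.8 0 0 50 -1;0.5 -1.3 -0.8 0 0 60 -1;0.6 -1.4 -0.8 0 0 70 -1;0.8 -1.5 -0.8 0 0 80 -1'
python3 - <<'E'
from h import *
from cell import ctrl
st=ctrl.read_state();p,r=pose(st);print(r.inv().apply(st["force"]).round(1),r.inv().apply(st["torque"]).round(2))
x=r.apply([1,0,0]);print("tool ang",np.degrees(np.arctan2(x@ey,x@ex)))
E
```

```text
clock: 12.45
eef_pos: [593.3, 35.3, 168.4]
tool_rot: [3.042, -0.515, 1.711]
force: [0.1, -1.4, -0.3]
width: 17.3
[-1.4 -0.1 -0.4] [ 0.08 -0.73  0.01]
tool ang 9.807773342601811
```

```bash
python3 -m jog '0.2 0 0 0 0 9 -1;0.2 0 0 0 0 9 -1;0.2 0 0 0 0 9 -1'
python3 - <<'E'
from h import *
from cell import ctrl
st=ctrl.read_state();p,r=pose(st);print(r.inv().apply(st["force"]).round(1),r.inv().apply(st["torque"]).round(2),st["qpos"].round(2))
x=r.apply([1,0,0]);print("tool ang",np.degrees(np.arctan2(x@ey,x@ex)))
for k in("scene","wrist"):
    d=ctrl.get_image(k)
    if k=="scene":crop(d,270,390,150,260,6,"pics/scene10c.png")
    else: crop(d,220,420,60,260,3,"pics/wrist10c.png")
E
```

```text
clock: 12.82
eef_pos: [593.2, 35.4, 168.5]
tool_rot: [3.128, -0.524, 1.539]
force: [0.5, -2.1, 2.7]
width: 17.5
[-0.5  0.6 -3.4] [-0.13 -0.72  0.02] [ 0.1   0.7   0.13  1.77 -0.78  0.94  0.73]
tool ang 1.274452708620428
```

View pics/wrist10c.png

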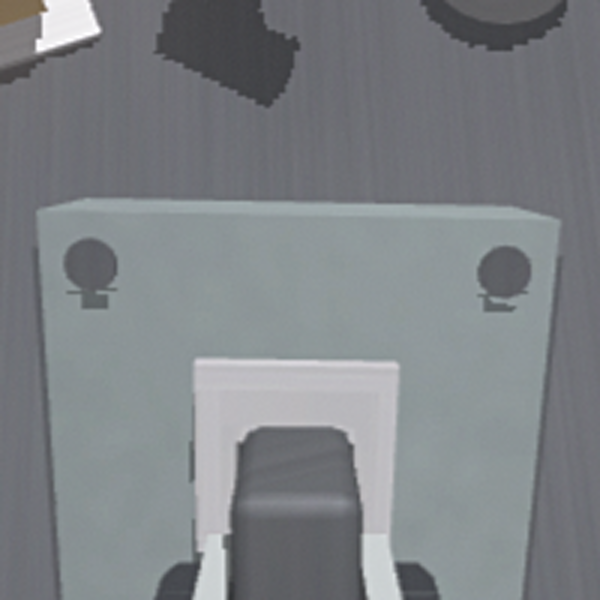

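View pics/scene10c.png

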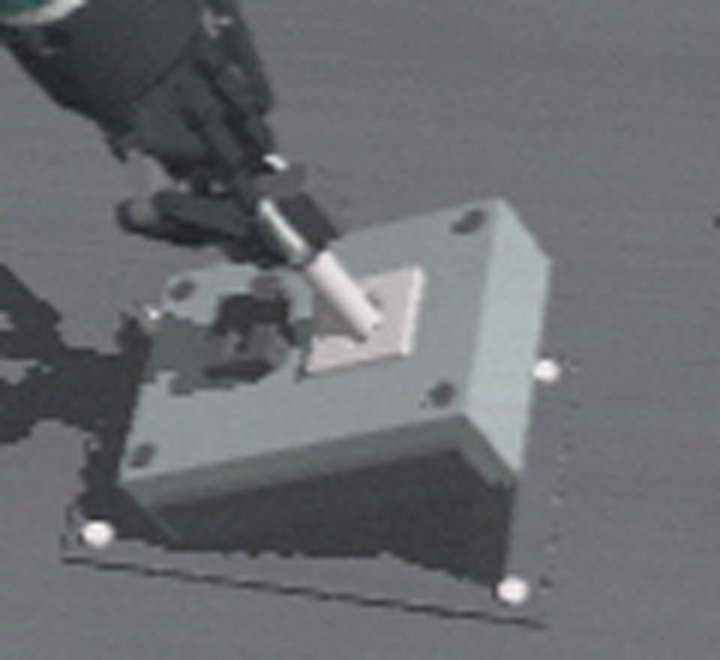

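Wrist and scene crops: the handle now lies along the slope over the seated plug, turned 88°, and the keeper is still open. Drawing gently and watching the force.

```bash
python3 -m jog '0 0 -2 0 0 0 -1;0 0 -4 0 0 0 -1;0 0 -7 0 0 0 -1;0 0 -10 0 0 0 -1;0 0 -13 0 0 0 -1;0 0 -13 0 0 0 -1'
python3 - <<'E'
from h import *
from cell import ctrl
st=ctrl.read_state();p,r=pose(st);print(r.inv().apply(st["force"]).round(1),r.inv().apply(st["torque"]).round(2))
d=ctrl.get_image("scene");crop(d,270,390,150,260,6,"pics/scene11c.png")
E
```

```text
clock: 13.68
eef_pos: [592.3, 29.0, 179.4]
tool_rot: [3.131, -0.524, 1.536]
force: [0.1, 0.6, -5.5]
width: 17.2
[-2.2  0.   5.1] [ 0.04 -1.26  0.03]
```

View pics/scene11c.png

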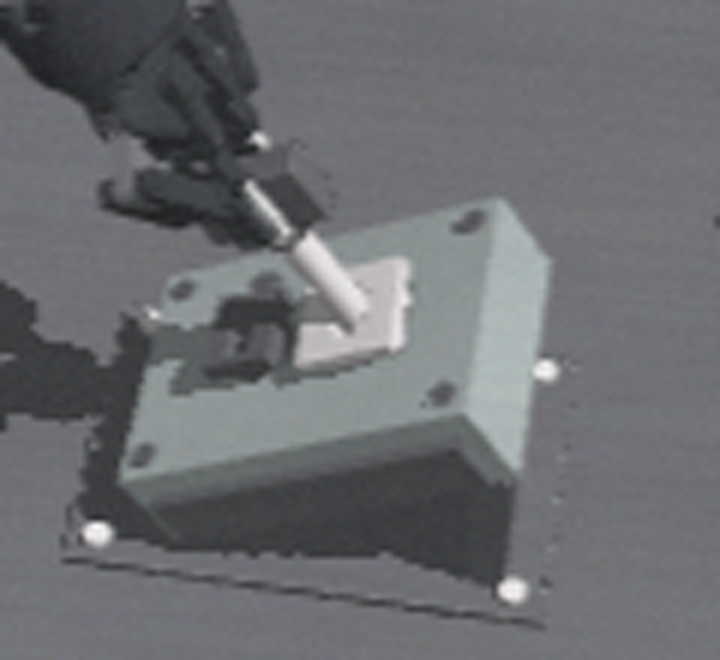

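The plug's flange has risen off the face with the puller (crop 360,310), with 5 N of pull. Drawing it clear.

```bash
python3 -m jog '0 0 -6 0 0 0 -1;0 0 -12 0 0 0 -1;0 0 -18 0 0 0 -1;0 0 -24 0 0 0 -1;0 0 -30 0 0 0 -1;0 0 -36 0 0 0 -1;0 0 -44 0 0 0 -1;0 0 -54 0 0 0 -1'; python3 -m jog '0 0 -10 0 0 0 -1;0 0 -20 0 0 0 -1;0 0 -20 0 0 0 -1';  python3 - <<'E'
from h import *
from cell import ctrl
st=ctrl.read_state();p,r=pose(st);print(r.inv().apply(st["force"]).round(1),r.inv().apply(st["torque"]).round(2))
d=ctrl.get_image("scene");cv2.imwrite("pics/scene12.png",d["image"][:,:,::-1]);crop(d,230,390,120,260,5,"pics/scene12c.png")
d=ctrl.get_image("side");crop(d,250,410,100,260,4,"pics/side12c.png")
E
```

```text
clock: 14.72
eef_pos: [590.6, 2.2, 226.5]
tool_rot: [3.131, -0.524, 1.536]
force: [-0.6, -0.1, -5.7]
width: 17.6
clock: 15.1
eef_pos: [590.7, -8.6, 244.2]
tool_rot: [3.129, -0.524, 1.536]
force: [1.1, 0.9, -6.4]
width: 17.5
[-2.4  1.   6. ] [-0.02 -1.39  0.04]
```

View pics/scene12c.png

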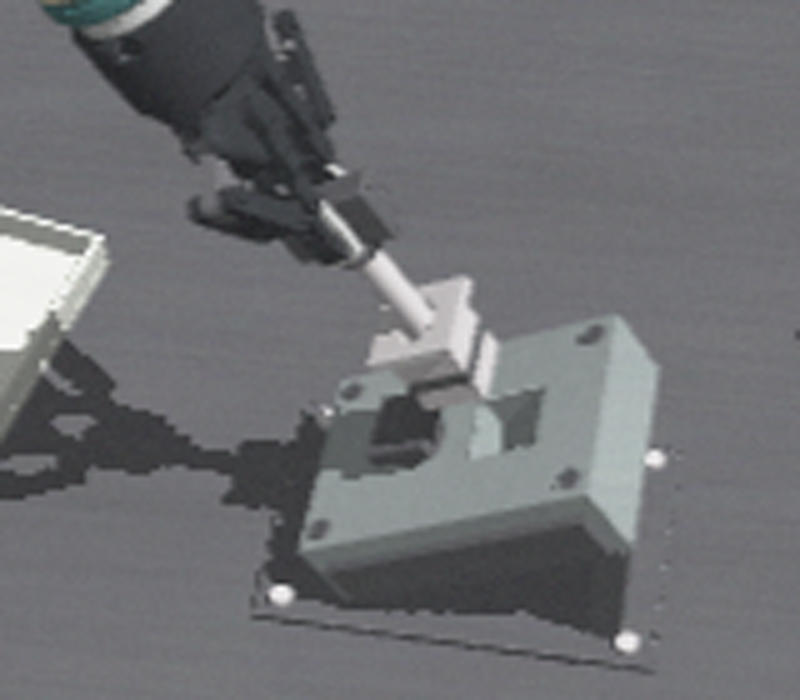

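View pics/side12c.png

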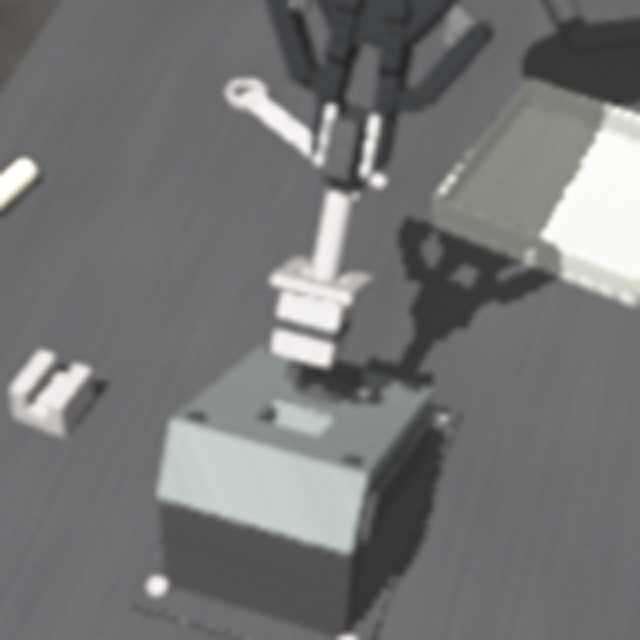

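The plug is fully out, with its shank below the flange at scene crop (440,380), and the empty hole shows at (520,420). Next I'll measure the tray.

Run:
```python
from h import *
for k in("scene0","side0"):
    d=pickle.load(open(k+".pkl","rb"));W=cloud(d)
    near=(np.abs(W[...,0]-476)<120)&(np.abs(W[...,1]+304)<120)
    m=near&(W[...,2]>25);r=cv2.minAreaRect(W[m][:,:2].astype(np.float32));print(k,"rim",np.round(r[0],1),np.round(r[1],1),round(r[2],1),np.median(W[m][:,2]).round(1))
    g=d["image"].min(2)
    m=near&(np.abs(W[...,2]-3)<4)&(g>150);r=cv2.minAreaRect(W[m][:,:2].astype(np.float32));print("floor",m.sum(),np.round(r[0],1),np.round(r[1],1),round(r[2],1),np.median(W[m][:,2]).round(1))
a=np.radians(76.5);delta([476.5,-304,175],toolR([np.cos(a),np.sin(a),0],[0,0,-1]))
```

```text
scene0 rim [ 477.5 -303.5] [171.9 172.1] 76.3 26.6
floor 1715 [ 465.5 -300.7] [171.5 192.2] 76.0 2.0
side0 rim [ 477.  -303.8] [176.3 170.7] 76.2 27.1
floor 1560 [ 479.3 -323.6] [211.6 182.6] 76.6 3.7
row: [-294.1 -102.3  -92.3] [ -2.43 -30.01  11.1 ]
```

```bash
python3 -m jog '-5 -3 -15 0 0 0 -1;-20 -8 -40 0 -2 1 -1;-45 -18 -60 0 -5 2 -1;-75 -30 -75 -1 -9 3 -1;-110 -42 -85 -1 -13 4 -1;-145 -54 -90 -1.5 -17 6 -1;-180 -66 -92 -2 -21 8 -1;-215 -77 -92 -2 -25 9 -1'
python3 - <<'E'
from h import *
from cell import ctrl
a=np.radians(76.3);delta([477.2,-303.7,175],toolR([np.cos(a),np.sin(a),0],[0,0,-1]))
E
```

```text
clock: 16.2
eef_pos: [503.5, -237.6, 215.1]
tool_rot: [-3.137, -0.087, 1.369]
force: [0.3, 0.6, -6.0]
width: 17.4
row: [-73.2 -12.4  33.9] [-0.34 -4.96  2.17]
```

```bash
python3 -m jog '-25 -4 10 0 -2 1 -1;-50 -8 20 -0.2 -4 2 -1;-66 -11 28 -0.3 -5 2.2 -1;-73 -12.4 34 -0.3 -5 2.2 -1;-73 -12.4 34 -0.3 -5 2.2 -1;-73 -12.4 34 -0.3 -5 2.2 -1'
python3 - <<'E'
from h import *
from cell import ctrl
a=np.radians(76.3);delta([477.2,-303.7,175],toolR([np.cos(a),np.sin(a),0],[0,0,-1]))
for k,b in(("scene",(140,300,110,250)),("side",(320,480,60,220)),("wrist",None)):
    st=ctrl.read_state();d=ctrl.get_image(k);pickle.dump((d,st),open(k+"13.pkl","wb"))
    if b: crop(d,*b,4,f"pics/{k}13c.png")
    else: cv2.imwrite("pics/wrist13.png",d["image"][:,:,::-1])
E
```

```text
clock: 16.95
eef_pos: [478.8, -301.9, 174.7]
tool_rot: [-3.141, -0.001, 1.334]
force: [0.4, -0.7, -5.8]
width: 17.3
row: [-2.2 -1.1 -0.3] [-0.03 -0.07  0.13]
```

View pics/scene13c.png

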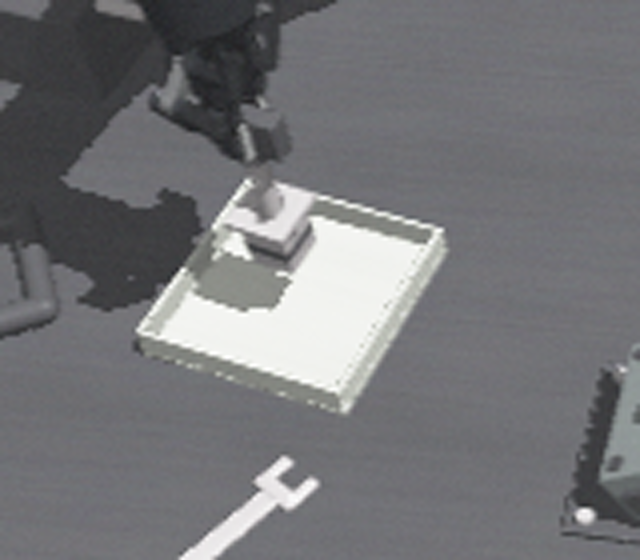

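View pics/side13c.png

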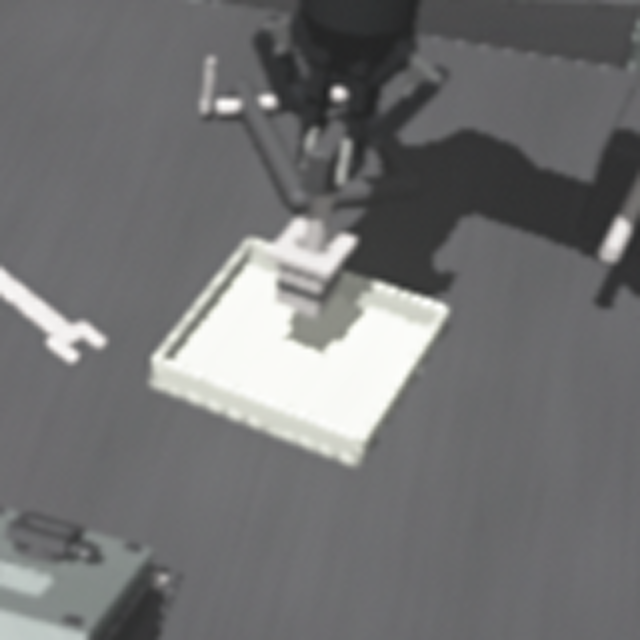

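View pics/wrist13.png

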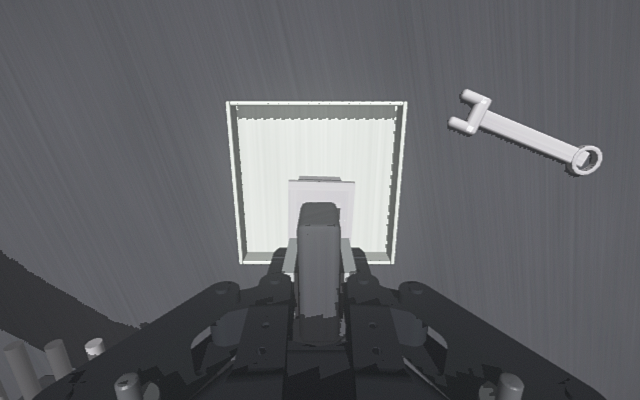

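Run:
```python
from h import *
for k in("scene","side","wrist"):
    d,st=pickle.load(open(k+"13.pkl","rb"));W=cloud(d,st if k=="wrist" else None)
    m=(np.abs(W[...,0]-477)<45)&(np.abs(W[...,1]+304)<45)&(W[...,2]>106)&(W[...,2]<122)
    m&=d["image"].min(2)>120
    Q=W[m];
    if len(Q)<20: print(k,len(Q));continue
    c=np.median(Q,0)
    for _ in range(4):
        A=np.c_[Q[:,:2]-c[:2],np.ones(len(Q))];s=np.linalg.lstsq(A,Q[:,2],rcond=None)[0];e=np.abs(A@s-Q[:,2]);Q=Q[e<max(1.2,2*np.median(e))]
    nn=np.array([-s[0],-s[1],1]);nn/=np.linalg.norm(nn);print(k,len(Q),"z",s[2].round(1),"tilt",np.degrees(np.arccos(nn[2])).round(2),nn.round(3),cv2.minAreaRect(Q[:,:2].astype(np.float32)))
```

```text
scene 89 z 110.1 tilt 3.22 [0.056 0.001 0.998] ((480.36224365234375, -301.142333984375), (48.56629943847656, 47.52693557739258), 74.14727783203125)
side 98 z 111.8 tilt 1.63 [0.025 0.013 1.   ] ((481.8657531738281, -299.4551086425781), (49.769351959228516, 49.3032112121582), 76.77388000488281)
wrist 2036 z 111.4 tilt 1.86 [ 0.031 -0.008  0.999] ((478.85614013671875, -300.96282958984375), (47.399112701416016, 47.918006896972656), 74.23248291015625)
```

Both fixed cameras and the wrist camera show the flange level within about 2° and the plug about 4 mm from mid-tray. I'll correct that and lower it with 59 mm to go.

```bash
python3 -m jog '-3.7 -2.1 15 0 0 0 -1;-3.7 -2.1 30 0 0 0 -1;-3.7 -2.1 42 0 0 0 -1;-3.7 -2.1 50 0 0 0 -1;-3.7 -2.1 54 0 0 0 -1;-3.7 -2.1 57 0 0 0 -1;-3.7 -2.1 57 0 0 0 -1'; python3 -m jog '0 0 0.8 0 0 0 -1;0 0 1.6 0 0 0 -1;0 0 1.6 0 0 0 -1'
```

```text
clock: 17.98
eef_pos: [475.3, -305.6, 117.5]
tool_rot: [-3.141, -0.0, 1.333]
force: [0.2, 0.3, -4.8]
width: 17.4
clock: 18.35
eef_pos: [475.2, -305.5, 115.9]
tool_rot: [-3.141, -0.0, 1.333]
force: [0.4, 0.4, -5.9]
width: 17.0
```

```bash
python3 -m jog '0 0 0.7 0 0 0 -1;0 0 1.4 0 0 0 -1;0 0 2 0 0 0 -1;0 0 2 0 0 0 -1'; python3 -m jog '0 0 0.7 0 0 0 -1;0 0 1.4 0 0 0 -1;0 0 1.4 0 0 0 -1'
```

```text
clock: 18.85
eef_pos: [475.7, -305.9, 114.2]
tool_rot: [3.141, 0.0, 1.333]
force: [0.1, 0.1, -2.1]
width: 17.4
clock: 19.23
eef_pos: [475.2, -305.6, 112.5]
tool_rot: [-3.141, -0.0, 1.333]
force: [0.4, 0.5, -2.3]
width: 17.1
```

The load fell from 5.8 N to 2.2 N, so the plug stands on the tray and only the puller hangs. I'll lower the puller onto its bottom.

```bash
python3 -m jog '0 0 0.6 0 0 0 -1;0 0 1.2 0 0 0 -1;0 0 1.2 0 0 0 -1'
python3 - <<'E'
from h import *
from cell import ctrl
for k,b in(("scene",(140,300,110,250)),("side",(320,480,60,220))):
    d=ctrl.get_image(k);crop(d,*b,4,f"pics/{k}14c.png")
E
```

```text
clock: 19.6
eef_pos: [475.2, -305.6, 111.3]
tool_rot: [-3.141, -0.0, 1.333]
force: [-0.4, 0.1, -0.8]
width: 17.5
```

View pics/scene14c.png

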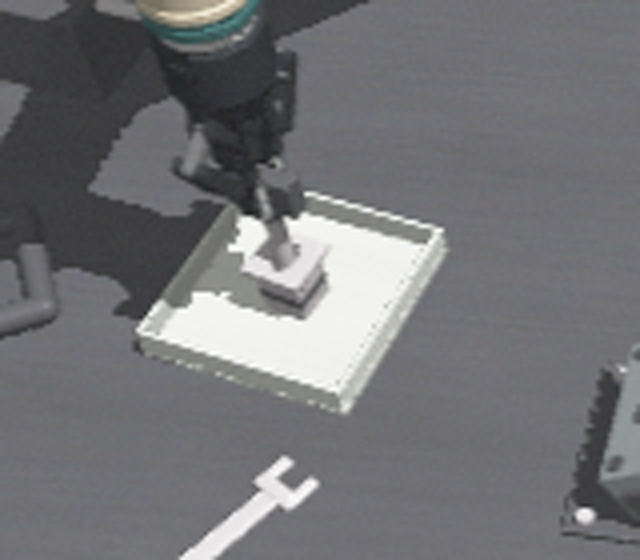

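The plug stands on the tray floor in the middle (crop 292,275). Releasing and backing straight up.

```bash
python3 -m jog '0 0 0 0 0 0 -0.2;0 0 0 0 0 0 0.2;0 0 0 0 0 0 0.2;0 0 0 0 0 0 0.2;0 0 -15 0 0 0 0.2;0 0 -40 0 0 0 0.2;0 0 -80 0 0 0 0.2;0 0 -130 0 0 0 0.2'; python3 -m jog '0 0 -40 0 0 0 0.2;-60 0 -60 0 0 0 0.2;-120 0 -60 0 0 0 0.2;-120 0 -60 0 0 0 0.2'
python3 - <<'E'
from h import *
from cell import ctrl
s=pickle.load(open("scene0.pkl","rb"))
for k,b in(("scene",(140,390,110,290)),("side",(320,480,60,220))):
    d=ctrl.get_image(k);pickle.dump(d,open(k+"15.pkl","wb"));cv2.imwrite(f"pics/{k}15.png",d["image"][:,:,::-1]);crop(d,*b,3,f"pics/{k}15c.png")
    W=cloud(d);nr=(np.abs(W[...,0]-477)<60)&(np.abs(W[...,1]+304)<60)
    for n_,lo,hi in(("flange",46,58),("handle top",115,140)):
        m=nr&(W[...,2]>lo)&(W[...,2]<hi);Q=W[m].astype(np.float32)
        if len(Q)>5:print(k,n_,len(Q),np.median(Q[:,2]),cv2.minAreaRect(Q[:,:2]))
E
```

```text
clock: 20.7
eef_pos: [474.8, -305.3, 242.9]
tool_rot: [-3.14, -0.0, 1.333]
force: [0.4, 0.6, 0.0]
width: 51.0
clock: 21.2
eef_pos: [443.1, -428.3, 303.0]
tool_rot: [-3.141, 0.005, 1.324]
force: [-0.3, 1.1, 0.3]
width: 51.1Traceback (most recent call last):
  File "<stdin>", line 9, in <module>
cv2.error: OpenCV(4.12.0) /io/opencv/modules/imgproc/src/convhull.cpp:143: error: (-215:Assertion failed) total >= 0 && (depth == CV_32F || depth == CV_32S) in function 'convexHull'
```

View pics/scene15c.png

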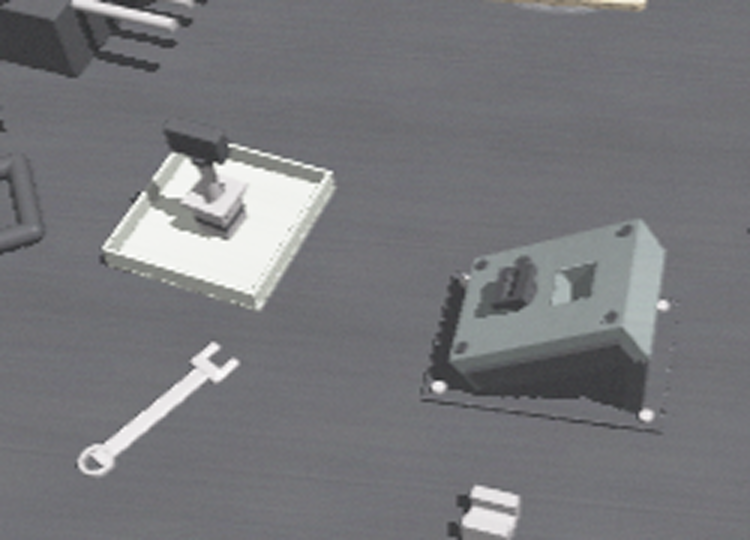

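Run:
```python
from h import *
from cell import ctrl
d=ctrl.get_image("side");pickle.dump(d,open("side15.pkl","wb"));cv2.imwrite("pics/side15.png",d["image"][:,:,::-1])
for k in("scene","side"):
    d=pickle.load(open(k+"15.pkl","rb"))
    W=cloud(d);nr=(np.abs(W[...,0]-477)<50)&(np.abs(W[...,1]+304)<50)
    for n_,lo,hi in(("flange",48,58),("handle top",115,140)):
        m=nr&(W[...,2]>lo)&(W[...,2]<hi);Q=W[m][:,:3].astype(np.float32)
        if len(Q)>5:print(k,n_,len(Q),np.median(Q[:,2]),cv2.minAreaRect(np.ascontiguousarray(Q[:,:2])))
    o=pickle.load(open(k+"0.pkl","rb"))
    diff=np.abs(d["image"].astype(int)-o["image"]).max(2)
    for n_,P in(("ring",None),):pass
    if k=="scene":
        for n_,b in(("ring",(395,440,245,285)),("wrench",(160,225,220,275)),("vblock",(285,325,265,300))):
            print(n_,"max changed px",(diff[b[2]:b[3],b[0]:b[1]]>40).sum())
```

```text
scene flange 118 50.689064 ((475.9931640625, -304.4615478515625), (51.39957809448242, 47.328887939453125), 71.56645965576172)
scene handle top 123 129.18648 ((477.2723388671875, -301.89483642578125), (59.675865173339844, 20.076519012451172), 77.91002655029297)
ring max changed px 0
wrench max changed px 0
vblock max changed px 0
side flange 155 51.638973 ((476.5489807128906, -303.0086364746094), (50.82456588745117, 48.3091926574707), 73.4782485961914)
side handle top 81 127.186165 ((476.4314880371094, -299.614501953125), (59.62153244018555, 18.378271102905273), 73.5619888305664)
```

View pics/side15.png

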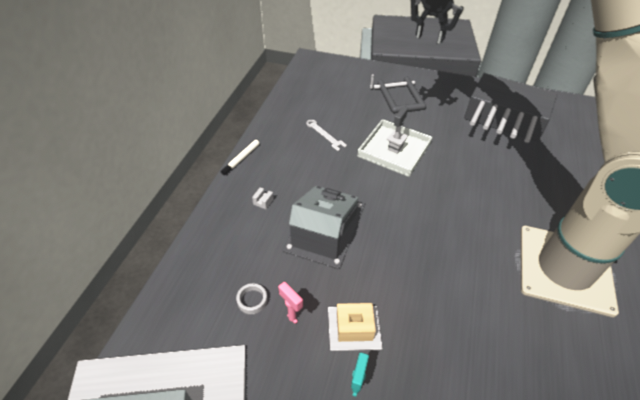

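The side view shows the plug upright in mid-tray at (397,145) with the puller in it, the keeper open and the gripper clear. The flange centre is within 2 mm of the tray centre. Handing in.

```bash
python3 -c "
from cell import ctrl
print(ctrl.finish_job())"
```

```text
the job is handed in; nothing more can be done
None
```

The job is handed in, at about 21 s of the 64 s allowed. The plug stands upright in the middle of the tray, with the puller still screwed into it.

- **Keeper:** I took the dark puller from the stand and turned the keeper from about 10° to about 88° (1.53 rad). The wrist image shows its tab well clear of the plug.
- **Plug:** I pushed the puller in until it bottomed (7 N reaction). I then screwed it 88° clockwise and drew the plug out along the sloping axis with about 6 N at the wrist. On the tray the load fell from 5.8 N to under 1 N before I let go.

**Last checks:**
- The flange top is at about 51 mm (52 mm expected when standing), and the flange centre is within 2 mm of the tray centre in both fixed cameras.
- The handle's position shows it 2–4 mm off the plug's axis, which I put down to play in the thread.
- The ring, spanner and V-block show no changed pixels since the start, and the robot touches nothing.

**Disagreements:** The cameras differed from each other by 1–2 mm. The wrist camera's hand-eye calibration also shifted by about 1 mm with pose, so I lined up both insertions by seeing the tip and the slot in the same wrist image.

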